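Roll a freshly labelled jar fast on the labelling board and wedge it

ROBOT

A 6-joint arm with a two-finger parallel gripper is mounted at the origin on the work surface. World frame = base frame: x ahead of the robot, y to its left, z up, the work surface at z = 0. Lengths are in m, angles in degrees, forces in N, time in s.
With the tool pointing down it reaches from about 0.35 to 0.775 m from the base axis. Payload 5.5 kg.
Tool frame: the origin (TCP) lies midway between the tips of the shut fingers; the grasp point (between the pads) lies behind it (pinch_z is the z of the grasp point in the tool frame, in m); z points along the fingers, y is the line along which they close (so a half turn about z gives the same grasp; the last joint's range is limited). The gripper opens to 85 mm and grips with 20 to 120 N. Pads are 22 mm wide; open, the fingers measure 114 mm over their backs; the gripper's body (76 mm by 85 mm) begins 54 mm behind the grasp point. The pads swing forward as they close: fully open they stand 13 mm farther back than shut.
Start: joints at [-72.342, 17.945, 2.641, 74.691, 0, 82.002], TCP at [0.249, -0.518, 0.231] pointing down, gripper open.
Joint ranges: [-158.12, 158.12], [-49.38, 96.58], [-58.88, 72.47], [-126.05, 133.96], [-84.25, 85.87], [-180, 180]. Speed limits (degrees/s): [147.25, 147.25, 180, 180, 180, 180].

INTERFACE

Orientations are given as [roll, pitch, yaw] about the fixed x, y, z axes, in that order (R = Rz(yaw) Ry(pitch) Rx(roll)).
In Python, from plant import state, snapshot, job_done, pinch_z gives the robot as it stands.
- The arm moves only by the tool drive_tool, never from a script. Its arguments are lists of equal length, an entry for each row: "delta_pos": the shift along the world's x, y, z in mm, a list of three; "rotation": the turn, a rotation vector about the world's x, y, z in rad, a list of three; "gripper": the gripper's target within -1 to 1 (fully open at 1, half-way at 0, shut at -1). A call has 1 to 12 rows; each row is the pose to reach, as a shift and turn from the pose commanded when the call began; what a row does not reach only later rows make up. A row lasts 1/8 s, in which the tool goes at most 62.5 mm and 10.7 degrees, less where a joint would pass 70% of its speed; a pose out of reach is approached as far as the arm can. A call with a gripper value outside its range is refused whole. The fingers move at their own pace and stop on an object; "force" is the grip in N (left out, the last holds). Time passes only in rows, so rows that repeat a pose let the fingers close. It gives the time, the measured TCP pose, the force, the opening and the grip force at its end, in the units of the state.
- state(): the state, without advancing time (a new reading comes with each control period).
- snapshot(name): name is "scene" or "top" or "wrist"; returns a dict with "frame" (384x512x3 uint8, red, green, blue), "fx", "fy", "cx", "cy" (pixels), "world_from_camera" (4x4, takes a point from camera to world coordinates). Camera axes: x right, y up, looking along -z (the intrinsics and any distortion apply to the point x, -y, -z); pixel columns grow to the right and rows downward; lengths in m; the calibration is good to about 2 mm. A picture is of the moment at which its call begins. There is no depth.
- job_done(): hands the job in; it is judged then, once.
The state is a dict: "t": time; "joints": joint angles; "qvel": joint speeds; "joint_torque": joint torques, N m; "position": TCP position; "tcp_rot": TCP orientation; "force": force on the tool from outside, world axes, zero at the start; "moment": the same for the moment, N m; "width": finger opening in m; "grip_force": force on a finger pad.
Only numpy, scipy, OpenCV 4.12 (cv2) and the standard library are available. Lean on these libraries where they do the work, as an engineer would, in place of code of your own. Each camera call takes 0.05 s, during which the arm holds its last target. There are 200 camera calls.

TASK

The label on the big jar has only been laid on: press it fast by rolling the jar along the rubber of the labelling board, from the white line to the red line where it meets the wooden stop, with a closed gripper on its top bearing down with about 10 N (never over 25 N, it is glass) all along, so that it rolls and does not slide; short strokes with a lift between them are fine, but never pick the jar up. When it lies still at the stop and you have let go of it, slide the wooden wedge, thin edge first and square to the jar, in under the jar from behind until you feel it bite and hold the jar tight against the stop, with a gentle push of a few newtons. Leave the wedge in place, and leave the other things on the counter alone.

Things in the scene. Friction and masses are not known exactly. Their poses are not given: they have to be found in the camera images.
- jar: Glass jar lying on its side on the board, body 100 mm diameter x 102 mm, black lid (90 mm) beyond one end, 122 mm in all, 0.5 to 0.75 kg; too wide to grasp. Origin on its axis, mid glass body, 50 mm above the rubber. y: its axis, towards the lid. At the start z is up and x the way to roll; both turn with it. Friction about 0.6; let go gently, it stays. A tip that rolls it moves twice as far as it.
- board: Fixed labelling board, 500 x 220 x 12 mm, wood faced with dark rubber, on levelling feet: its underside is 12 to 28 mm above the counter. Origin: middle of the underside. x: rolling direction, white line to red line; y: along the lines; z up. Past the red line stands a beech stop, 200 mm wide, 62 mm above the rubber, its face 50 mm past the line: a jar that touches it has its axis above the line.
- start (a point): Middle of the white line across the board (5 mm wide), on the rubber's surface. Axes as the board. The jar's axis starts within 10 mm of being above it. The jar's cream label, 140 mm long, starts straight below and runs up over the front: rolled to the red line without sliding, the jar turns by 2.8 rad and its whole label runs over the rubber.
- finish (a point): Middle of the red line across the board (5 mm wide), on the rubber's surface, 140 mm from the white one. The jar's axis is to finish above it, when the jar touches the stop. Axes as the board.
- wedge: Loose beech wedge, 110 mm long, 44 mm wide, 32.5 mm thick at one end and 3 mm at the thin edge, 15 degrees, 75 g, lying on the board behind the jar with its thin edge towards it, up to 0.4 rad askew. Origin: middle of its underside. x: from the thick end to the thin edge; y across; z up. Dragging it over the rubber takes 0.5 N, more if it is pressed down.
- wedge_grip (a point): Where to grip the wedge across its 44 mm width: 20 mm from the thick end, 13 mm above its underside (its top is 27 mm above the underside here).
- wedge_toe (a point): Middle of the wedge's thin edge, 90 mm from the grip. When the wedge bites, this lies about 18 mm behind the point straight below the jar's axis; from there the push rises steeply, several N in a millimetre or two.
- pickles: Small standing jar with black lid, 66 mm diameter, 80 mm tall, beside the board. Leave it alone. Origin: middle of its underside.
- label_roll: Roll of labels standing on end, 80 mm diameter, 60 mm tall, beside the board. Leave it alone. Origin: middle of its underside.
- price_card: Black price card in a wooden foot, 36 x 74 mm and 69 mm tall, beside the board. Leave it alone. Origin: middle of its underside.
Not all that is in view belongs to the job. Of the things that look like the wedge, the middle-sized one is meant.

How it is judged:
By the outcome, as a careful person would: the job done as asked, in the order asked, and still so for the second after the job is handed in, with the robot touching nothing.
It also fails if it takes over 72 s, if anything falls off the work surface, if the arm or the gripper's body presses on something with over 40 N, if the wrist force passes 120 N, or if a joint passes its speed limit or range.

## Working session

There is one attempt and no reset: what is moved stays moved. The work goes in short steps, Python scripts to look and compute and a tool call to move; the robot and the scene stay as the last step left them, time stands still between calls to the robot, and variables do not carry over. Pictures are saved under pics/ and viewed, at most 10 in all, crops included, and the job is handed in when it is done.

Besides the shell and the picture viewer there is one more tool, called after ">>>" by a JSON object that holds its "op" and its "data". drive_tool: Moves the arm, as the interface text tells. Its arguments: {"type":"object","properties":{"delta_pos":{"type":"array","items":{"type":"array","items":{"type":"number"}}},"rotation":{"type":"array","items":{"type":"array","items":{"type":"number"}}},"gripper":{"type":"array","items":{"type":"number"}},"force":{"type":"number"}},"required":["delta_pos","rotation","gripper"]}

```bash
mkdir -p pics
python3 - <<'E'
from plant import state,snapshot,pinch_z
import cv2,json
print(state(),pinch_z)
for n in("scene","top"):
    s=snapshot(n);cv2.imwrite(f"pics/{n}0.png",cv2.resize(s["frame"][:,:,::-1],(800,600),interpolation=cv2.INTER_CUBIC))
    print(n,{k:v for k,v in s.items() if k!="frame"})
    import numpy as np; np.save(f"{n}0.npy",s,allow_pickle=True)
E
```

```text
{'t': 0.0, 'joints': array([-7.23406383e+01,  1.79886600e+01,  2.57674176e+00,  7.46912852e+01,
       -9.66816037e-04,  8.19996988e+01]), 'qvel': array([ 0.00483509,  0.00857294,  0.04608021, -0.01386496,  0.02417595,
        0.06008186]), 'joint_torque': array([-1.04946305e-04, -4.80627966e+01,  2.98534119e+01,  1.94042333e-02,
       -1.10353049e-04, -1.85978593e-05]), 'position': array([ 0.24880061, -0.51780993,  0.2304285 ]), 'tcp_rot': array([-1.79897666e+02, -1.34062676e-02,  2.56596518e+01]), 'force': array([-0.04511283, -0.18512192,  0.44241863]), 'moment': array([-0.00049126, -0.03296923,  0.0104721 ]), 'grip_force': 0.0, 'width': 0.08582058511146727} -0.0187
scene {'fx': 388.052404758226, 'fy': 388.052404758226, 'cx': 251.11948834963118, 'cy': 194.73328432693307, 'world_from_camera': array([[-0.77929484, -0.37465953,  0.50232439,  1.09154095],
       [ 0.62647264, -0.44631313,  0.63901222,  0.69594555],
       [-0.01521805,  0.81267141,  0.58252346,  0.6552772 ],
       [ 0.        ,  0.        ,  0.        ,  1.        ]])}
top {'fx': 485.4488900699259, 'fy': 485.4488900699259, 'cx': 250.35947597726843, 'cy': 191.36955385394796, 'world_from_camera': array([[-0.01412862,  0.99269086, -0.11985506,  0.42872277],
       [-0.99987879, -0.01481057, -0.00480091,  0.04136762],
       [-0.00654094,  0.1197727 ,  0.99277979,  1.29066697],
       [ 0.        ,  0.        ,  0.        ,  1.        ]])}
```

View pics/top0.png

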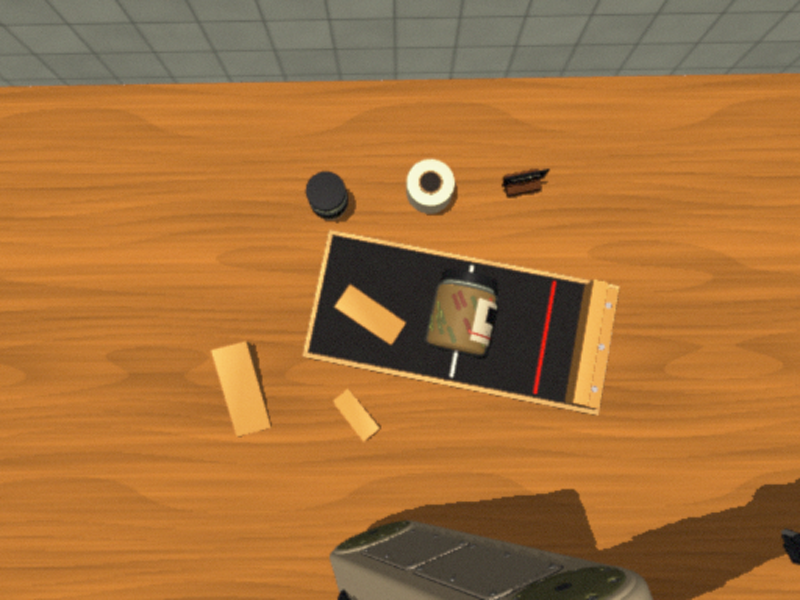

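View pics/scene0.png

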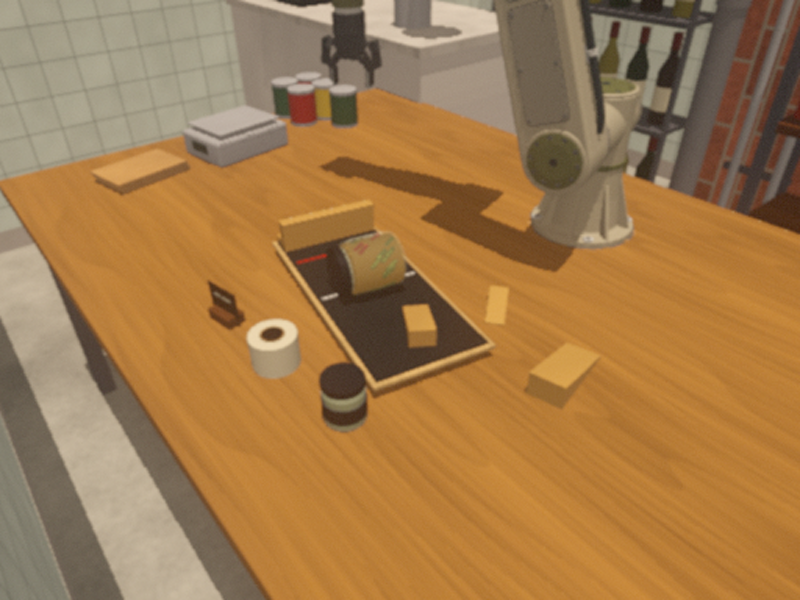

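The top view shows the board from (305,354) and (331,233) on the left to the stop at about (600,345). The jar is at (463,313) with its lid toward the far side, and the red line runs (554,281)-(536,393). The middle-sized wedge lies on the board at (370,315), and the decoys are off the board at (240,390) and (357,414). I'll zoom in for accurate points.

Run:
```python
import cv2,numpy as np
for n,(x0,y0,x1,y1) in {"top":(190,140,400,270),"scene":(170,125,320,255)}.items():
    s=np.load(f"{n}0.npy",allow_pickle=True).item();f=s["frame"]
    k=800/(x1-x0) if n=="top" else 4.6
    c=cv2.resize(f[y0:y1,x0:x1,::-1],None,fx=k,fy=k,interpolation=cv2.INTER_CUBIC);print(n,k,c.shape);cv2.imwrite(f"pics/{n}c.png",c)
    r=f.astype(int);m=((r[...,0]>130)&(r[...,1]<60)&(r[...,2]<60)).astype(np.uint8);m[:y0]=0;m[y1:]=0;m[:,:x0]=0;m[:,x1:]=0
    nn,l,st,ce=cv2.connectedComponentsWithStats(m)
    for i in range(1,nn):
        if st[i,4]>8:print(n,"red",st[i],ce[i],cv2.minAreaRect(np.argwhere(l==i)[:,::-1].astype(np.float32)))
```

```text
top 3.8095238095238093 (495, 800, 3)
top red [341 180  15  72 189] [348.01058201 215.63492063] ((348.0231018066406, 215.50404357910156), (2.5643796920776367, 72.34988403320312), 9.904183387756348)
scene 4.6 (598, 690, 3)
scene red [190 163  19   6  38] [198.78947368 165.39473684] ((198.94119262695312, 165.2647247314453), (1.9402848482131958, 18.675243377685547), 75.96376037597656)
```

View pics/topc.png

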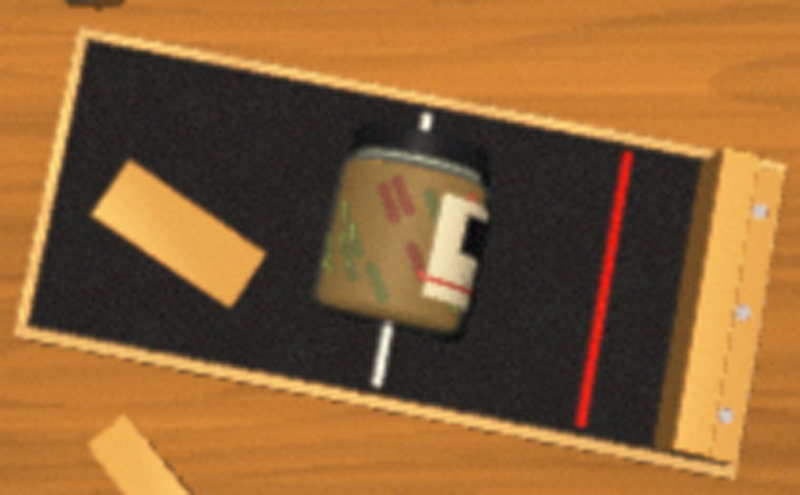

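View pics/scenec.png

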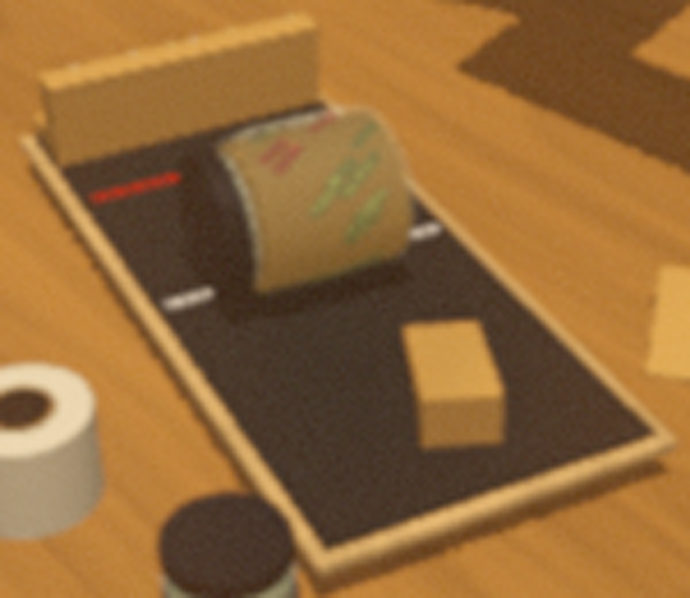

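The crops show the lines, board corners, wedge and jar clearly. Top crop: white line ends (427,113) and (376,386), wedge toe (266,253)-(234,309). Scene crop: rear corners (325,553) and (672,437). Next I fit models to these points.

```bash
cat > cam.py <<'E'
import numpy as np,cv2
def proj(s,P):
    T=np.linalg.inv(s["world_from_camera"]);p=np.asarray(P,float)@T[:3,:3].T+T[:3,3]
    return np.c_[s["cx"]+s["fx"]*p[:,0]/-p[:,2],s["cy"]-s["fy"]*p[:,1]/-p[:,2]]
def ray(s,uv,z):
    M=s["world_from_camera"];d=M[:3,:3]@np.array([(uv[0]-s["cx"])/s["fx"],-(uv[1]-s["cy"])/s["fy"],-1]);o=M[:3,3]
    return o+d*(z-o[2])/d[2]
def R2(a): return np.array([[np.cos(a),-np.sin(a)],[np.sin(a),np.cos(a)]])
def place(pose,L):  # pose x,y,z,yaw
    L=np.asarray(L,float);return np.c_[L[:,:2]@R2(pose[3]).T+pose[:2],L[:,2]+pose[2]]
E
cat > fit.py <<'E'
from cam import *
from scipy.optimize import least_squares as LS
S={n:np.load(f"{n}0.npy",allow_pickle=True).item() for n in("top","scene")}
K={"top":(190,140,800/210),"scene":(170,125,4.6)}
def px(n,c): x,y,k=K[n];return (np.array(c,float)+.5)/k-.5+[x,y]
# finish frame pose; params x,y,z,yaw, h (line half length), xe (rear end dist from finish)
obs=[("top",(82,30),"A"),("top",(17,335),"B"),("top",(628,152),"R+"),("top",(582,428),"R-"),("top",(427,113),"W+"),("top",(376,386),"W-"),("top",(735,478),"C"),
("scene",(325,553),"A"),("scene",(672,437),"B"),("scene",(93,197),"R+"),("scene",(165,304),"W+"),("scene",(440,229),"W-"),("scene",(25,140),"D")]
def pts(p):
    h,xe=p[4],p[5]
    L={"A":(-xe,.11,0),"B":(-xe,-.11,0),"C":(.5-xe,-.11,0),"D":(.5-xe,.11,0),"R+":(0,h,0),"R-":(0,-h,0),"W+":(-.14,h,0),"W-":(-.14,-h,0)}
    return {k:place(p[:4],[v])[0] for k,v in L.items()}
off=lambda p,n:p[6:8] if n=="top" else p[8:10]
def res(p):
    q=pts(p);return np.concatenate([proj(S[n],[q[k]])[0]+off(p,n)-px(n,c) for n,c,k in obs]+[np.array(p[6:10])*.7])
r=LS(res,[.42,-.1,.03,-1.73,.1,.32,0,0,0,0],x_scale=[.1,.1,.1,.1,.1,.1,1,1,1,1]);p=r.x
print("finish x,y,z,yaw",p[:3],np.degrees(p[3]),"h,xe,off",p[4:]);print(np.round(r.fun[:26].reshape(-1,2),1).tolist())
np.save("board.npy",p)
wo=[("top",(130,158),(-.055,.022,.0325)),("top",(91,214),(-.055,-.022,.0325)),("top",(266,253),(.055,.022,.003)),("top",(234,309),(.055,-.022,.003)),
("scene",(420,400),(-.055,.022,.0325)),("scene",(503,388),(-.055,-.022,.0325)),("scene",(423,447),(-.055,.022,0)),("scene",(503,440),(-.055,-.022,0)),("scene",(403,325),(.055,.022,.003)),("scene",(480,321),(.055,-.022,.003))]
f=lambda w:np.concatenate([proj(S[n],place([w[0],w[1],p[2],w[2]],[l]))[0]+off(p,n)-px(n,c) for n,c,l in wo])
r=LS(f,[.42,.12,-2.0],x_scale=.1);w=r.x;np.save("wedge.npy",w)
print("wedge",w[:2],np.degrees(w[2]),np.round(r.fun.reshape(-1,2),1).tolist())
print("grip",place([*w[:2],p[2],w[2]],[(-.035,0,.013)]),"toe",place([*w[:2],p[2],w[2]],[(.055,0,0)]))
jo=[("top",c) for c in[(340,185),(330,240),(320,285),(487,215),(477,270),(467,318),(345,312),(400,327),(440,335)]]+[("scene",c) for c in[(385,113),(402,150),(413,220),(412,262)]]
a=np.linspace(0,2*np.pi,90)
def cyl(j):
    L=np.concatenate([np.c_[.05*np.cos(a),y+0*a,.05+.05*np.sin(a)] for y in(-.051,.051)])
    return place([j[0],j[1],p[2],j[2]],L)
def fj(j):
    o=[]
    for n,c in jo:
        h=cv2.convexHull((proj(S[n],cyl(j))+off(p,n)).astype(np.float32));q=px(n,c);o.append(cv2.pointPolygonTest(h,(float(q[0]),float(q[1])),True))
    return np.array(o)
s=place(p[:4],[(-.14,0,0)])[0]
r=LS(fj,[s[0],s[1],p[3]],x_scale=.1,diff_step=1e-3);j=r.x;np.save("jar.npy",j)
print("start",s,"jar",j[:2],np.degrees(j[2]),np.round(r.fun,1).tolist())
print("jar in start frame",R2(p[3]).T@(j[:2]-s[:2]), "dir",R2(p[3])[:,0])
E
python3 fit.py
```

```text
finish x,y,z,yaw [ 0.51155189 -0.21086781  0.02059467] -101.95661665195243 h,xe,off [ 0.09614844  0.38962296 -1.28757396 -1.24501213  0.29010535 -0.79811631]
[[-0.2, -0.7], [-0.2, 0.4], [-0.1, 0.2], [-0.5, -0.2], [0.5, 0.3], [0.5, 0.3], [0.6, 0.3], [-1.0, 1.7], [1.0, -0.7], [-0.3, 0.8], [0.6, 0.5], [0.2, -0.5], [-0.7, -1.3]]
wedge [0.55139098 0.07798   ] -124.19551999646517 [[0.4, 0.8], [1.1, 0.3], [0.3, 0.2], [-0.5, -0.4], [0.7, 0.1], [0.1, 1.6], [0.0, -0.1], [-0.3, 0.3], [0.3, 0.3], [-0.7, 0.3]]
grip [[0.57106163 0.10692936 0.03359467]] toe [[0.52047995 0.03248815 0.02059467]]
start [ 0.54055583 -0.07390515  0.02059467] jar [ 0.54048076 -0.07051143] -104.41121172062095 [-0.3, 0.5, 0.7, 0.7, 0.0, -0.2, 0.0, -0.3, -0.3, -0.3, 0.4, 1.0, -1.5]
jar in start frame [-0.00330454 -0.00077652] dir [-0.207171   -0.97830475]
```

>>> {"op": "drive_tool", "data": {"delta_pos": [[60,10,0],[120,70,0],[160,120,0],[190,180,0],[215,240,0],[240,300,0],[260,350,0],[280,400,0],[292,440,0],[292,458,0],[292,458,0],[292,458,0]], "rotation": [[0,0,0.15],[0,0,0.3],[0,0,0.45],[0,0,0.6],[0,0,0.75],[0,0,0.9],[0,0,0.914],[0,0,0.914],[0,0,0.914],[0,0,0.914],[0,0,0.914],[0,0,0.914]], "gripper": [-1,-1,-1,-1,-1,-1,-1,-1,-1,-1,-1,-1]}}

```text
t: 1.6
position: [0.5406, -0.0616, 0.2312]
tcp_rot: [-180.0, 0.0, 77.9]
force: [-0.2, -0.6, 0.4]
width: 0.0001
grip_force: 0.0
```

```bash
sed -i 's/^print("finish/p[2]=max(p[2],.026)\nprint("finish/' fit.py; sed -i 's/^r=LS(res.*$/r=LS(res,[.51,-.21,.027,-1.78,.1,.39,0,0,0,0],x_scale=[.1,.1,.1,.1,.1,.1,1,1,1,1],bounds=([-9,-9,.0255]+[-9]*7,9));p=r.x/' fit.py; python3 fit.py
python3 - <<'E'
from plant import state,snapshot
import cv2,numpy as np
s=state();print({k:np.round(s[k],4) for k in("t","position","tcp_rot","force","width","joints")})
w=snapshot("wrist");np.save("wrist1.npy",w,allow_pickle=True);cv2.imwrite("pics/wrist1.png",cv2.resize(w["frame"][:,:,::-1],(800,600),interpolation=cv2.INTER_CUBIC));print(w["world_from_camera"],w["fx"],w["cx"],w["cy"])
E
```

```text
finish x,y,z,yaw [ 0.51234163 -0.20930207  0.026     ] -101.98313730208508 h,xe,off [ 0.0958039   0.38914453 -0.95351315 -0.83071293  0.29584276  0.22040921]
[[-0.4, -1.0], [-0.5, 0.4], [0.0, 0.2], [-0.4, -0.2], [0.4, 0.3], [0.4, 0.3], [1.0, 0.5], [-1.1, 1.6], [1.3, -0.9], [-0.3, 0.7], [0.6, 0.4], [0.3, -0.5], [-0.9, -1.4]]
wedge [0.55240001 0.07911186] -124.22521563634841 [[0.2, 0.5], [0.9, 0.0], [0.2, 0.1], [-0.7, -0.5], [0.6, -0.2], [0.1, 1.3], [-0.0, -0.3], [-0.2, 0.1], [0.3, 0.1], [-0.6, 0.0]]
grip [[0.57208566 0.10805102 0.039     ]] toe [[0.5214654  0.03363604 0.026     ]]
start [ 0.54140896 -0.07235285  0.026     ] jar [ 0.54148204 -0.06929966] -104.52719569226957 [-0.2, 0.6, 0.8, 0.8, 0.1, -0.1, -0.1, -0.3, -0.3, -0.0, 0.5, 1.0, -1.6]
jar in start frame [-0.00300182 -0.00056243] dir [-0.2076238  -0.97820875]
{'t': np.float64(1.6), 'position': array([ 0.5406, -0.0616,  0.2312]), 'tcp_rot': array([-1.799883e+02,  3.280000e-02,  7.794660e+01]), 'force': array([-0.1544, -0.634 ,  0.4207]), 'width': np.float64(0.0001), 'joints': array([-1.49362e+01,  1.45124e+01, -2.02730e+00,  7.34703e+01,
       -3.34000e-02,  8.71172e+01])}
[[ 9.77936657e-01  2.01441648e-01  5.53277199e-02  5.54622539e-01]
 [-2.08901469e-01  9.43349226e-01  2.57783657e-01  2.96941893e-03]
 [-2.64997108e-04 -2.63654130e-01  9.64617245e-01  3.73295354e-01]
 [ 0.00000000e+00  0.00000000e+00  0.00000000e+00  1.00000000e+00]] 265.5097054775868 257.19210118076546 188.38070765715383
```

View pics/wrist1.png

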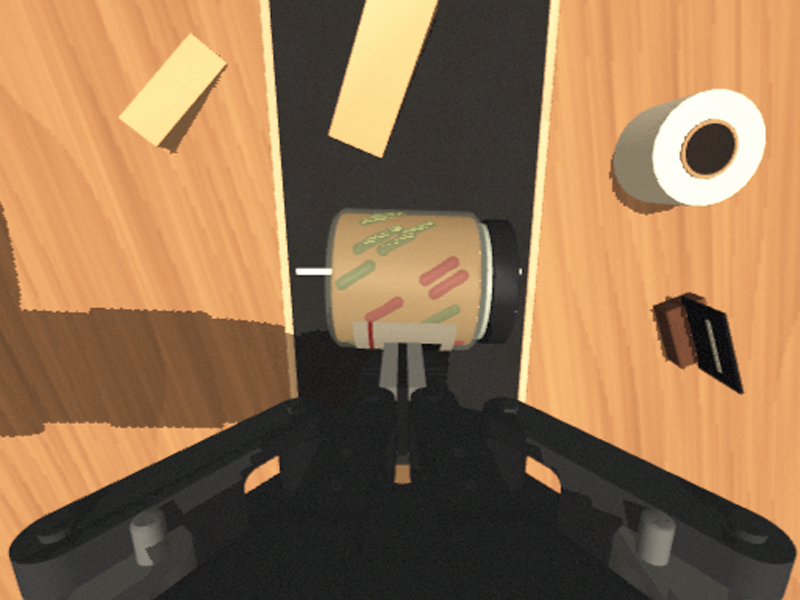

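Jar, wedge and board agree with the fit; the jar is about 2° askew, lid end forward. The fingers at (400,350) sit near its top. Descending in small steps to find the contact.

>>> {"op": "drive_tool", "data": {"delta_pos": [[1,3,-50],[1,3,-80],[1,3,-94],[1,3,-97],[1,3,-98],[1,3,-98]], "rotation": [[0,0,0],[0,0,0],[0,0,0],[0,0,0],[0,0,0],[0,0,0]], "gripper": [-1,-1,-1,-1,-1,-1]}}

```text
t: 2.4
position: [0.5428, -0.0577, 0.1345]
tcp_rot: [179.9, 0.0, 78.0]
force: [0.5, -1.1, -0.0]
width: 0.0
grip_force: 0.0
```

>>> {"op": "drive_tool", "data": {"delta_pos": [[0,0,-1],[0,0,-2],[0,0,-2]], "rotation": [[0,0,0],[0,0,0],[0,0,0]], "gripper": [-1,-1,-1]}}

```text
t: 2.78
position: [0.5419, -0.0573, 0.1314]
tcp_rot: [180.0, 0.0, 78.0]
force: [-0.2, -0.9, 0.1]
width: -0.0002
grip_force: 0.0
```

>>> {"op": "drive_tool", "data": {"delta_pos": [[0,0,-1],[0,0,-2],[0,0,-2]], "rotation": [[0,0,0],[0,0,0],[0,0,0]], "gripper": [-1,-1,-1]}}

```text
t: 3.15
position: [0.5419, -0.0573, 0.1293]
tcp_rot: [180.0, 0.0, 78.0]
force: [0.6, -0.0, -0.3]
width: -0.0003
grip_force: 0.2
```

>>> {"op": "drive_tool", "data": {"delta_pos": [[0,0,-1],[0,0,-1]], "rotation": [[0,0,0],[0,0,0]], "gripper": [-1,-1]}}

```text
t: 3.4
position: [0.5421, -0.0574, 0.1292]
tcp_rot: [180.0, 0.0, 78.0]
force: [-1.4, 0.5, 6.0]
width: 0.0001
grip_force: 3.0
```

>>> {"op": "drive_tool", "data": {"delta_pos": [[0,0,-1],[0,0,-1]], "rotation": [[0,0,0],[0,0,0]], "gripper": [-1,-1]}}

```text
t: 3.65
position: [0.5422, -0.0574, 0.1291]
tcp_rot: [179.9, 0.0, 78.0]
force: [-3.1, 0.5, 11.2]
width: 0.0002
grip_force: 5.8
```

>>> {"op": "drive_tool", "data": {"delta_pos": [[0,0,-1],[0,0,-1]], "rotation": [[0,0,0],[0,0,0]], "gripper": [-1,-1]}}

```text
t: 3.9
position: [0.5422, -0.0574, 0.129]
tcp_rot: [179.9, 0.0, 78.0]
force: [-5.6, 1.8, 16.9]
width: -0.0002
grip_force: 8.7
```

>>> {"op": "drive_tool", "data": {"delta_pos": [[0,0,1],[-0.5,-2,1],[-1.5,-6,1],[-2.5,-10,1],[-3.5,-14,1],[-4.6,-19,1],[-5.6,-24,1]], "rotation": [[0,0,0],[0,0,0],[0,0,0],[0,0,0],[0,0,0],[0,0,0],[0,0,0]], "gripper": [-1,-1,-1,-1,-1,-1,-1]}}

```text
t: 4.78
position: [0.5363, -0.0814, 0.1291]
tcp_rot: [179.9, 0.0, 78.0]
force: [-5.4, 2.3, 13.2]
width: 0.0001
grip_force: 6.1
```

```bash
cat > look.py <<'E'
import sys
from plant import state,snapshot
from cam import *
s=state();print({k:np.round(s[k],4) for k in("t","position","force")})
np.save("topn.npy",snapshot("top"),allow_pickle=True)
t=np.load("topn.npy",allow_pickle=True).item()
if len(sys.argv)>1:
    f=t["frame"][140:270,190:400,::-1];cv2.imwrite(f"pics/{sys.argv[1]}.png",cv2.resize(f,None,fx=800/210,fy=800/210,interpolation=cv2.INTER_CUBIC))
E
python3 look.py top2
```

```text
{'t': np.float64(4.775), 'position': array([ 0.5363, -0.0814,  0.1291]), 'force': array([-5.396 ,  2.2666, 13.2363])}
```

View pics/top2.png

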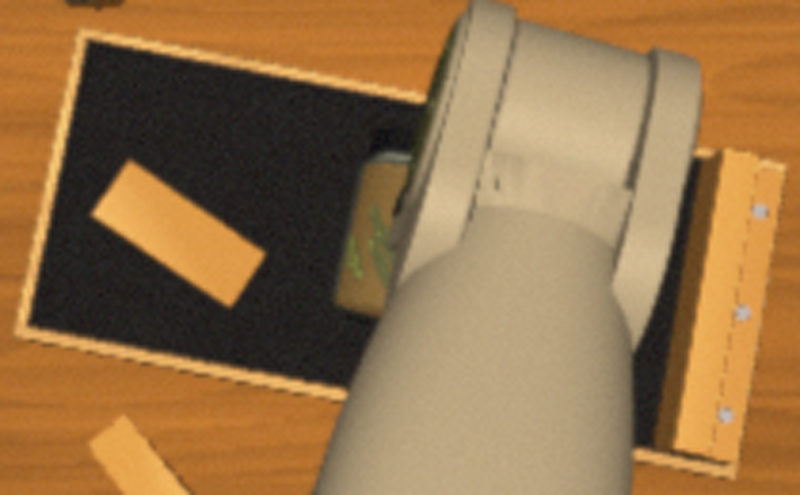

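The jar's rear edge moved about 11 mm for a tip stroke of 24 mm, so it rolls. I'll finish this stroke, lift, go back and press again.

>>> {"op": "drive_tool", "data": {"delta_pos": [[-1.6,-5,0.2],[-3,-10,0.2],[-4.4,-15,0.2],[-5.6,-20,0.2],[-5.6,-20,2],[-5.6,-20,6],[-0.6,1.4,6],[-0.6,1.4,6],[-0.6,1.4,3],[-0.6,1.4,2],[-1.2,1.4,1],[-1.8,1.4,0.3]], "rotation": [[0,0,0],[0,0,0],[0,0,0],[0,0,0],[0,0,0],[0,0,0],[0,0,0],[0,0,0],[0,0,0],[0,0,0],[0,0,0],[0,0,0]], "gripper": [-1,-1,-1,-1,-1,-1,-1,-1,-1,-1,-1,-1]}}

```text
t: 6.32
position: [0.5355, -0.0807, 0.1291]
tcp_rot: [179.8, 0.0, 78.0]
force: [-1.5, 0.2, 11.3]
width: -0.0004
grip_force: 5.5
```

```bash
python3 look.py; python3 -c "
from plant import state;print(state()['force'])"
```

```text
{'t': np.float64(6.325), 'position': array([ 0.5355, -0.0807,  0.1291]), 'force': array([-1.4785,  0.1774, 11.2514])}
[-1.02621443  0.55992884  8.7056616 ]
```

>>> {"op": "drive_tool", "data": {"delta_pos": [[-0.5,-2,-0.3],[-1.6,-7,-0.3],[-2.8,-12,-0.3],[-4,-17,-0.3],[-5.2,-22,-0.3],[-6.4,-27,-0.3],[-7.5,-32,-0.3],[-8.7,-37,-0.3],[-10,-43,-0.3]], "rotation": [[0,0,0],[0,0,0],[0,0,0],[0,0,0],[0,0,0],[0,0,0],[0,0,0],[0,0,0],[0,0,0]], "gripper": [-1,-1,-1,-1,-1,-1,-1,-1,-1]}}

```text
t: 7.5
position: [0.525, -0.1238, 0.1284]
tcp_rot: [179.9, 0.0, 78.0]
force: [-0.4, -0.6, 3.4]
width: -0.0002
grip_force: 2.0
```

>>> {"op": "drive_tool", "data": {"delta_pos": [[0,0,2],[0,0,6],[5.6,21.4,6],[5.6,21.4,6],[5.6,21.4,3],[5.4,21.4,2],[4.9,21.4,1],[4.4,21.4,0],[4.4,21.4,0]], "rotation": [[0,0,0],[0,0,0],[0,0,0],[0,0,0],[0,0,0],[0,0,0],[0,0,0],[0,0,0],[0,0,0]], "gripper": [-1,-1,-1,-1,-1,-1,-1,-1,-1]}}

```text
t: 8.62
position: [0.5298, -0.1023, 0.1291]
tcp_rot: [179.8, 0.0, 78.0]
force: [-1.5, 1.2, 10.5]
width: 0.0002
grip_force: 5.1
```

```bash
cat > edge.py <<'E'
from plant import snapshot,state
from cam import *
def edges(s,rows,lo=262):
    o=[]
    for r in rows:
        g=s["frame"][r,:,:].astype(float).mean(1);g=cv2.GaussianBlur(g[None],(0,0),.6)[0]
        i=lo+np.argmax(g[lo:330]>60);o.append(i-1+(60-g[i-1])/(g[i]-g[i-1]))
    return np.array(o)
p=np.load("board.npy")
a=np.load("top0.npy",allow_pickle=True).item();b=snapshot("top")
for n,s in(("0",a),("now",b)):
    rows=np.arange(198,212,2);e=edges(s,rows);P=np.array([ray(s,np.array([u,v])-p[6:8],.029+.06) for u,v in zip(e,rows)])
    L=(P[:,:2]-p[:2])@R2(p[3]);k=np.polyfit(L[:,1],L[:,0],1);m=np.polyval(k,-.03)
    print(n,np.round(e,1),"rear edge x@y=-30 in finish frame",round(m,4),"skew deg",np.degrees(np.arctan(k[0])))
print(state()["position"],state()["force"])
E
python3 edge.py
```

```text
0 [276.1 275.7 274.8 274.6 274.2 273.5 273.3] rear edge x@y=-30 in finish frame -0.1964 skew deg 2.592561667887977
now [295.1 294.8 294.  294.1 293.7 293.3 292.1] rear edge x@y=-30 in finish frame -0.1496 skew deg 1.8572554673291068
[ 0.52977408 -0.10232124  0.12912871] [-2.02781047  0.63901351  9.88163325]
```

>>> {"op": "drive_tool", "data": {"delta_pos": [[-0.5,-2,0],[-1.6,-7,0],[-2.8,-12,0],[-4,-17,0],[-5.2,-22,0],[-6.4,-27,0],[-7.5,-32,-0.2],[-8.5,-36,-0.5],[-9.4,-40,-0.9]], "rotation": [[0,0,0],[0,0,0],[0,0,0],[0,0,0],[0,0,0],[0,0,0],[0,0,0],[0,0,0],[0,0,0]], "gripper": [-1,-1,-1,-1,-1,-1,-1,-1,-1]}}

```text
t: 9.8
position: [0.5201, -0.1427, 0.1284]
tcp_rot: [179.8, 0.1, 78.0]
force: [-3.2, 0.6, 12.0]
width: 0.0001
grip_force: 6.2
```

>>> {"op": "drive_tool", "data": {"delta_pos": [[0,0,2],[0,0,6],[5.6,21,7],[5.6,21,7],[5.6,21,4],[5.4,21,3],[4.9,21,2],[4.4,21,0.9],[4.4,21,0.9]], "rotation": [[0,0,0],[0,0,0],[0,0,0],[0,0,0],[0,0,0],[0,0,0],[0,0,0],[0,0,0],[0,0,0]], "gripper": [-1,-1,-1,-1,-1,-1,-1,-1,-1]}}

```text
t: 10.92
position: [0.5247, -0.1213, 0.1291]
tcp_rot: [179.8, 0.0, 78.0]
force: [-1.8, 1.1, 10.0]
width: 0.0001
grip_force: 5.1
```

```bash
sed -i 's/lo=262/lo=268/' edge.py; python3 edge.py
```

```text
0 [276.1 275.7 274.8 274.6 274.2 273.5 273.3] rear edge x@y=-30 in finish frame -0.1964 skew deg 2.592561667887977
now [294.1 293.7 293.2 292.9 292.5 292.1 291.7] rear edge x@y=-30 in finish frame -0.1514 skew deg 0.5178390126727552
[ 0.52474688 -0.12134111  0.1290806 ] [-0.92971544  1.25847954 10.44070038]
```

Run:
```python
from plant import snapshot
import cv2,numpy as np
t=snapshot("top")["frame"][150:270,230:380,::-1];w=snapshot("wrist");np.save("w2.npy",w,allow_pickle=True)
a=cv2.resize(t,(400,320),interpolation=cv2.INTER_CUBIC);b=cv2.resize(w["frame"][:300,100:400,::-1],(400,400))
o=np.zeros((400,800,3),np.uint8);o[:320,:400]=a;o[:,400:]=b;cv2.imwrite("pics/mix.png",o)
```

```text
(no output)
```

View pics/mix.png

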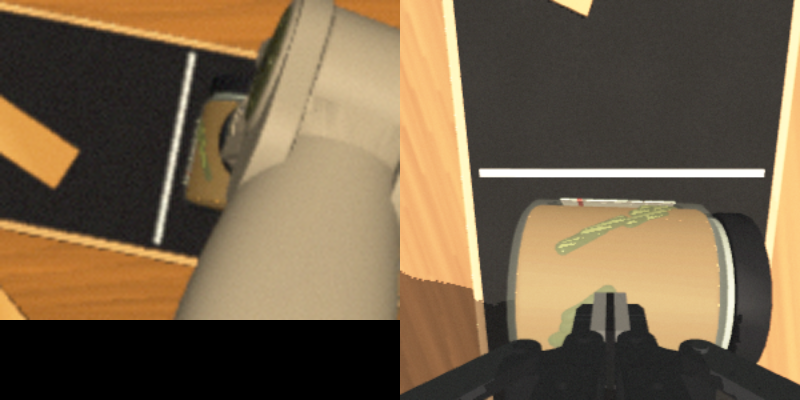

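```bash
cat > wj.py <<'E'
from plant import snapshot,state
from cam import *
from scipy.optimize import brentq
p=np.load("board.npy");zr=.029
def loc(s,uv):  # axis x in finish frame from rear silhouette pixel
    M=s["world_from_camera"];o=M[:3,3];d=ray(s,uv,0)-o
    R=R2(p[3]);ox,dx=(R.T@(o[:2]-p[:2])),R.T@d[:2]
    n=np.array([d[2],-dx[0]]);n/=np.linalg.norm(n)   # in (x,z) plane
    n*=np.sign(n[0])*-1  # rearwards
    # axis (xa,zr+.05): (o-a).n=.05
    return ox[0]-(.05-(o[2]-zr-.05)*n[1])/n[0]
if __name__=="__main__":
    s=np.load("w2.npy",allow_pickle=True).item()
    for c in((525,201),(615,199),(710,206)):
        print(loc(s,(100+(c[0]-400)*.75,c[1]*.75)))
    for c in((482,173),(763,173)):
        q=ray(s,(100+(c[0]-400)*.75,c[1]*.75),zr);print("white line",R2(p[3]).T@(q[:2]-p[:2]))
    t=state()["position"];print("tip",R2(p[3]).T@(t[:2]-p[:2]))
    s=np.load("wrist1.npy",allow_pickle=True).item()
    for c in((340,210),(410,211),(478,215)): print("start",loc(s,(c[0]*.64,c[1]*.64)))
E
python3 wj.py
```

```text
-0.07998980615392967
-0.0810647300611532
-0.07709846561619858
white line [-0.14274663 -0.0909363 ]
white line [-0.14263995  0.09703615]
tip [-0.08863044 -0.00615306]
start -0.1468503108236971
start -0.14609426409700474
start -0.14325103261463806
```

Jar axis is now about 77 mm short of the red line, as expected for rolling without slip. The label is showing at the rear, and the tip is still about 11 mm behind the jar's top. Carrying on.

>>> {"op": "drive_tool", "data": {"delta_pos": [[-0.4,-2,0],[-1.4,-7,0],[-2.5,-12,0],[-3.6,-17,0],[-4.7,-22,0],[-5.8,-27,0],[-6.9,-32,-0.2],[-7.8,-36,-0.5],[-8.8,-41,-0.9]], "rotation": [[0,0,0],[0,0,0],[0,0,0],[0,0,0],[0,0,0],[0,0,0],[0,0,0],[0,0,0],[0,0,0]], "gripper": [-1,-1,-1,-1,-1,-1,-1,-1,-1]}}

```text
t: 12.2
position: [0.515, -0.1625, 0.1285]
tcp_rot: [179.9, 0.1, 78.0]
force: [-4.8, 0.9, 14.7]
width: 0.0004
grip_force: 7.4
```

>>> {"op": "drive_tool", "data": {"delta_pos": [[0,0,2],[0,0,6],[5.1,21,7],[5.1,21,7],[5.1,21,4],[4.9,21,3],[4.4,21,2],[3.9,21,0.9],[3.9,21,0.9]], "rotation": [[0,0,0],[0,0,0],[0,0,0],[0,0,0],[0,0,0],[0,0,0],[0,0,0],[0,0,0],[0,0,0]], "gripper": [-1,-1,-1,-1,-1,-1,-1,-1,-1]}}

```text
t: 13.32
position: [0.5199, -0.1414, 0.1291]
tcp_rot: [179.8, 0.1, 78.0]
force: [-1.0, 1.3, 9.8]
width: -0.0004
grip_force: 5.0
```

>>> {"op": "drive_tool", "data": {"delta_pos": [[-0.4,-2,0],[-1.4,-7,0],[-2.5,-12,0],[-3.6,-17,0],[-4.7,-22,0],[-5.8,-27,0],[-6.9,-32,-0.2],[-7.8,-36,-0.5],[-8.8,-41,-0.9]], "rotation": [[0,0,0],[0,0,0],[0,0,0],[0,0,0],[0,0,0],[0,0,0],[0,0,0],[0,0,0],[0,0,0]], "gripper": [-1,-1,-1,-1,-1,-1,-1,-1,-1]}}

```text
t: 14.45
position: [0.5101, -0.1825, 0.1286]
tcp_rot: [179.9, 0.1, 78.0]
force: [-5.3, 1.0, 15.5]
width: -0.0001
grip_force: 7.6
```

>>> {"op": "drive_tool", "data": {"delta_pos": [[0,0,2],[0,0,6],[5.1,21,7],[5.1,21,7],[5.1,21,4],[4.9,21,3],[4.4,21,2],[3.9,21,0.9],[3.9,21,0.9]], "rotation": [[0,0,0],[0,0,0],[0,0,0],[0,0,0],[0,0,0],[0,0,0],[0,0,0],[0,0,0],[0,0,0]], "gripper": [-1,-1,-1,-1,-1,-1,-1,-1,-1]}}

```text
t: 15.58
position: [0.515, -0.1614, 0.129]
tcp_rot: [179.8, 0.1, 78.0]
force: [-1.7, 1.4, 10.3]
width: -0.0003
grip_force: 4.8
```

```bash
cat > wrear.py <<'E'
from wj import *
s=snapshot("wrist");f=s["frame"].astype(float).mean(2)
for u in(215,240,265,285,300,315,330):
    g=cv2.GaussianBlur(f[60:230,u][None],(0,0),1)[0];d=np.abs(np.diff(g));k=[60+i for i in range(1,168) if d[i]>12 and d[i]>=d[i-1] and d[i]>=d[i+1]]
    print(u,k[:6],[round(loc(s,(u,v+.5)),4) for v in k[:6]])
t=state();print("tip",R2(p[3]).T@(t["position"][:2]-p[:2]),t["force"])
E
python3 wrear.py
```

```text
215 [76, 83, 154, 157, 173] [np.float64(-0.0885), np.float64(-0.0843), np.float64(-0.0359), np.float64(-0.0337), np.float64(-0.0212)]
240 [76, 83, 150, 174, 227] [np.float64(-0.0885), np.float64(-0.0843), np.float64(-0.0389), np.float64(-0.0204), np.float64(0.0253)]
265 [76, 83, 155, 174, 218] [np.float64(-0.0885), np.float64(-0.0843), np.float64(-0.0351), np.float64(-0.0204), np.float64(0.0171)]
285 [76, 83, 155, 175, 188] [np.float64(-0.0885), np.float64(-0.0842), np.float64(-0.0351), np.float64(-0.0196), np.float64(-0.009)]
300 [76, 83, 152, 157, 175, 181] [np.float64(-0.0885), np.float64(-0.0842), np.float64(-0.0374), np.float64(-0.0336), np.float64(-0.0196), np.float64(-0.0147)]
315 [76, 83, 158, 165, 176] [np.float64(-0.0885), np.float64(-0.0842), np.float64(-0.0328), np.float64(-0.0275), np.float64(-0.0188)]
330 [76, 83, 164] [np.float64(-0.0885), np.float64(-0.0842), np.float64(-0.0282)]
tip [-0.0473709  -0.00733721] [-1.13773066  0.38090214  9.92317222]
```

>>> {"op": "drive_tool", "data": {"delta_pos": [[-0.4,-2,0],[-1.4,-7,0],[-2.5,-12,0],[-3.6,-17,0],[-4.7,-22,0],[-5.8,-27,0],[-6.9,-32,-0.1],[-7.8,-36,-0.3],[-8.8,-41,-0.6]], "rotation": [[0,0,0],[0,0,0],[0,0,0],[0,0,0],[0,0,0],[0,0,0],[0,0,0],[0,0,0],[0,0,0]], "gripper": [-1,-1,-1,-1,-1,-1,-1,-1,-1]}}

```text
t: 16.75
position: [0.5052, -0.2025, 0.1287]
tcp_rot: [179.9, 0.1, 78.0]
force: [-5.4, 1.4, 13.3]
width: 0.0001
grip_force: 6.8
```

>>> {"op": "drive_tool", "data": {"delta_pos": [[0,0,2],[0,0,6],[5.1,21,7],[5.1,21,7],[5.1,21,4],[4.9,21,3],[4.4,21,2],[3.9,21,0.6],[3.9,21,0.6]], "rotation": [[0,0,0],[0,0,0],[0,0,0],[0,0,0],[0,0,0],[0,0,0],[0,0,0],[0,0,0],[0,0,0]], "gripper": [-1,-1,-1,-1,-1,-1,-1,-1,-1]}}

```text
t: 17.88
position: [0.51, -0.1813, 0.129]
tcp_rot: [179.8, 0.1, 78.0]
force: [-1.4, -0.1, 10.1]
width: -0.0
grip_force: 4.7
```

>>> {"op": "drive_tool", "data": {"delta_pos": [[-0.4,-2,0],[-1.4,-7,0],[-2.3,-11,0],[-3.2,-15,0],[-4,-19,0],[-4.6,-22,0],[-5,-24,0]], "rotation": [[0,0,0],[0,0,0],[0,0,0],[0,0,0],[0,0,0],[0,0,0],[0,0,0]], "gripper": [-1,-1,-1,-1,-1,-1,-1]}}

```text
t: 18.75
position: [0.5043, -0.2053, 0.1291]
tcp_rot: [179.9, 0.1, 78.0]
force: [-3.8, 1.6, 12.2]
width: 0.0001
grip_force: 6.1
```

```bash
python3 wrear.py
```

```text
215 [138, 206] [np.float64(-0.0025), np.float64(0.0515)]
240 [134, 207, 227] [np.float64(-0.0054), np.float64(0.0524), np.float64(0.0705)]
265 [172, 207, 218] [np.float64(0.0232), np.float64(0.0524), np.float64(0.0623)]
285 [172, 208] [np.float64(0.0232), np.float64(0.0533)]
300 [135, 138, 173, 208] [np.float64(-0.0046), np.float64(-0.0025), np.float64(0.024), np.float64(0.0534)]
315 [142, 209] [np.float64(0.0004), np.float64(0.0543)]
330 [] []
tip [-0.00223949 -0.00872534] [-2.81726938  1.54706295 11.35443167]
```

>>> {"op": "drive_tool", "data": {"delta_pos": [[-0.8,-1.5,0],[-1.1,-3,0],[-1.4,-4,0]], "rotation": [[0,0,0],[0,0,0],[0,0,0]], "gripper": [-1,-1,-1]}}

```text
t: 19.18
position: [0.5036, -0.2076, 0.1291]
tcp_rot: [179.9, -0.1, 78.1]
force: [-0.7, 6.1, 12.0]
width: 0.0001
grip_force: 6.1
```

>>> {"op": "drive_tool", "data": {"delta_pos": [[-0.2,-1,0],[-0.4,-2,0]], "rotation": [[0,0,0],[0,0,0]], "gripper": [-1,-1]}}

```text
t: 19.42
position: [0.5033, -0.209, 0.1291]
tcp_rot: [179.9, -0.2, 78.1]
force: [-0.4, 9.6, 12.6]
width: 0.0004
grip_force: 6.5
```

The stop has been met (fy rises to 9.6 N). Easing off, lifting and looking.

>>> {"op": "drive_tool", "data": {"delta_pos": [[0.3,1,0],[0.3,1,1],[0.3,1,2],[0.3,1,4],[0.3,1,12],[8,40,60],[16,80,100],[20,100,100],[20,100,100]], "rotation": [[0,0,0],[0,0,0],[0,0,0],[0,0,0],[0,0,0],[0,0,0],[0,0,0],[0,0,0],[0,0,0]], "gripper": [-1,-1,-1,-1,-1,-1,-1,-1,-1]}}

```text
t: 20.55
position: [0.5229, -0.1095, 0.2283]
tcp_rot: [179.9, 0.0, 78.2]
force: [-0.9, 0.1, -0.2]
width: -0.0003
grip_force: 0.0
```

Run:
```python
from plant import snapshot
import cv2,numpy as np
S={n:snapshot(n) for n in("scene","wrist")};np.save("S3.npy",S,allow_pickle=True)
o=np.zeros((480,800,3),np.uint8)
o[:,:400]=cv2.resize(S["scene"]["frame"][125:245,170:270,::-1],(400,480),interpolation=cv2.INTER_CUBIC)
o[:,400:]=cv2.resize(S["wrist"]["frame"][60:300,150:350,::-1],(400,480),interpolation=cv2.INTER_CUBIC);cv2.imwrite("pics/m3.png",o)
```

View pics/m3.png

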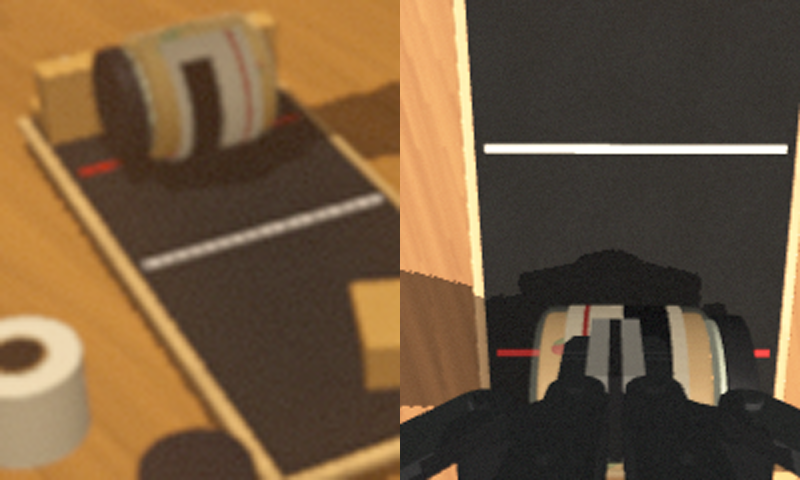

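Run:
```python
from wj import *
s=np.load("S3.npy",allow_pickle=True).item()["wrist"]
o=lambda c:(150+(c[0]-400)/2,60+c[1]/2)
F=lambda c,z:R2(p[3]).T@(ray(s,o(c),z)[:2]-p[:2])
for c in((555,304),(620,304),(700,305)): print("axis",loc(s,o(c)))
for c in((485,149),(787,149),(498,352),(769,353)): print("line",F(c,zr))
for c in((533,370),(722,370)): print("jar ends y",F(c,zr+.09))
p2=np.load("board.npy");w=np.load("wedge.npy")
print("wedge grip in F",R2(p[3]).T@(place([*w[:2],0,w[2]],[(-.035,0,0)])[0,:2]-p[:2]),np.degrees(w[2]-p[3]))
```

```text
axis -0.003762654727234499
axis -0.003815545820981009
axis -0.0032252649129951294
line [-0.14225119 -0.09203696]
line [-0.14251522  0.09827935]
line [-0.00281084 -0.09170447]
line [-0.00229387  0.09789265]
jar ends y [-0.03549524 -0.05267035]
jar ends y [-0.03562174  0.04555387]
wedge grip in F [-0.32284185 -0.00744792] -22.242078334263322
```

The scene shows the label facing up and to the rear, and the jar against the stop, square to within 0.5° and its axis about 1 mm from the red line. Now the wedge.

>>> {"op": "drive_tool", "data": {"delta_pos": [[10,50,0],[22,100,0],[34,150,0],[45,200,-20],[49,217.5,-60],[49,217.5,-100],[49,217.5,-120],[49,217.5,-120]], "rotation": [[0,0,-0.1],[0,0,-0.2],[0,0,-0.3],[0,0,-0.391],[0,0,-0.391],[0,0,-0.391],[0,0,-0.391],[0,0,-0.391]], "gripper": [0.6,0.6,0.6,0.6,0.6,0.6,0.6,0.6]}}

```text
t: 21.65
position: [0.5697, 0.1058, 0.1048]
tcp_rot: [-179.8, 0.2, 55.5]
force: [0.1, -0.2, 0.4]
width: 0.0684
grip_force: 0.0
```

Run:
```python
from plant import snapshot,state
import cv2
print({k:state()[k] for k in("position","tcp_rot","width")})
cv2.imwrite("pics/w4.png",cv2.resize(snapshot("wrist")["frame"][:,:,::-1],(600,450)))
```

```text
{'position': array([0.56966964, 0.10583263, 0.10475615]), 'tcp_rot': array([-179.76234995,    0.20146783,   55.54452658]), 'width': 0.06842792372505178}
```

View pics/w4.png

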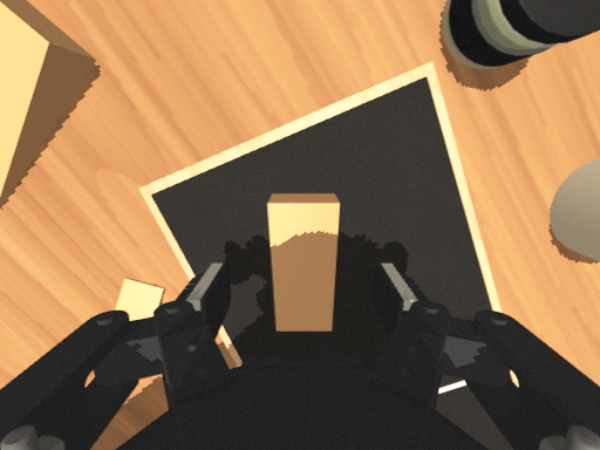

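The wedge is centred between the open fingers and aligned with them (wedge centre column 303, fingers' midpoint 302). Going down.

>>> {"op": "drive_tool", "data": {"delta_pos": [[0,0,-40],[0,0,-60],[0,0,-68],[0,0,-70],[0,0,-70]], "rotation": [[0,0,0],[0,0,0],[0,0,0],[0,0,0],[0,0,0]], "gripper": [0.6,0.6,0.6,0.6,0.6]}}

```text
t: 22.32
position: [0.5725, 0.1068, 0.0385]
tcp_rot: [179.9, -0.1, 55.6]
force: [0.6, 0.5, 0.7]
width: 0.0683
grip_force: 0.0
```

>>> {"op": "drive_tool", "data": {"delta_pos": [[0,0,-4],[0,0,-6],[0,0,-6],[0,0,-6],[0,0,-6],[0,0,-6],[0,0,-6],[0,0,-6]], "rotation": [[0,0,0],[0,0,0],[0,0,0],[0,0,0],[0,0,0],[0,0,0],[0,0,0],[0,0,0]], "gripper": [0.6,0.6,0.6,-0.2,-0.2,-0.2,-0.2,-0.2], "force": 25}}

```text
t: 23.32
position: [0.5717, 0.107, 0.0315]
tcp_rot: [180.0, -0.0, 55.6]
force: [0.1, 0.1, 1.2]
width: 0.0437
grip_force: 26.6
```

Gripped at 43.7 mm. Next I square the wedge and slide it to about 10 mm short of biting.

>>> {"op": "drive_tool", "data": {"delta_pos": [[-2,-10,0],[-6,-30,0],[-11,-55,0],[-16,-80,0],[-21,-105,0],[-26,-130,0],[-31,-155,0],[-36,-178,0],[-39,-193,0],[-40,-200,0],[-40,-200,0]], "rotation": [[0,0,0.06],[0,0,0.15],[0,0,0.25],[0,0,0.33],[0,0,0.391],[0,0,0.391],[0,0,0.391],[0,0,0.391],[0,0,0.391],[0,0,0.391],[0,0,0.391]], "gripper": [-0.2,-0.2,-0.2,-0.2,-0.2,-0.2,-0.2,-0.2,-0.2,-0.2,-0.2]}}

```text
t: 24.7
position: [0.5315, -0.0938, 0.0315]
tcp_rot: [180.0, 0.1, 78.0]
force: [-1.6, -1.5, 3.2]
width: 0.0434
grip_force: 26.9
```

>>> {"op": "drive_tool", "data": {"delta_pos": [[-0.4,-2,0],[-0.8,-4,0],[-1,-5,0],[-1,-5,0]], "rotation": [[0,0,0],[0,0,0],[0,0,0],[0,0,0]], "gripper": [-0.2,-0.2,-0.2,-0.2]}}

```text
t: 25.2
position: [0.5307, -0.0977, 0.0315]
tcp_rot: [180.0, -0.0, 78.0]
force: [1.0, 3.3, 4.6]
width: 0.0432
grip_force: 27.0
```

>>> {"op": "drive_tool", "data": {"delta_pos": [[-0.2,-1,0.3],[-0.2,-1,0.3]], "rotation": [[0,0,0],[0,0,0]], "gripper": [-0.2,-0.2]}}

```text
t: 25.45
position: [0.5301, -0.0993, 0.0315]
tcp_rot: [-180.0, 0.0, 78.0]
force: [0.3, 1.0, 2.2]
width: 0.0437
grip_force: 26.8
```

>>> {"op": "drive_tool", "data": {"delta_pos": [[-0.2,-1,0],[-0.2,-1,0]], "rotation": [[0,0,0],[0,0,0]], "gripper": [-0.2,-0.2]}}

```text
t: 25.7
position: [0.5299, -0.1002, 0.0315]
tcp_rot: [-180.0, 0.0, 78.0]
force: [-0.2, 1.2, 1.5]
width: 0.0436
grip_force: 26.8
```

Just drag so far; continuing.

>>> {"op": "drive_tool", "data": {"delta_pos": [[-0.2,-1,0.2],[-0.4,-2,0.2],[-0.4,-2,0.2]], "rotation": [[0,0,0],[0,0,0],[0,0,0]], "gripper": [-0.2,-0.2,-0.2]}}

```text
t: 26.08
position: [0.5293, -0.1023, 0.0315]
tcp_rot: [-180.0, 0.0, 78.0]
force: [0.8, 0.2, -0.6]
width: 0.0437
grip_force: 26.4
```

>>> {"op": "drive_tool", "data": {"delta_pos": [[-0.2,-1,0],[-0.2,-1,0]], "rotation": [[0,0,0],[0,0,0]], "gripper": [-0.2,-0.2]}}

```text
t: 26.32
position: [0.5294, -0.1032, 0.0317]
tcp_rot: [-180.0, 0.0, 78.0]
force: [-0.4, -0.1, -1.4]
width: 0.0433
grip_force: 26.4
```

>>> {"op": "drive_tool", "data": {"delta_pos": [[-0.2,-1,0],[-0.2,-1,0]], "rotation": [[0,0,0],[0,0,0]], "gripper": [-0.2,-0.2]}}

```text
t: 26.58
position: [0.5293, -0.1041, 0.0318]
tcp_rot: [180.0, 0.0, 78.0]
force: [0.5, 0.9, -0.6]
width: 0.0434
grip_force: 26.4
```

>>> {"op": "drive_tool", "data": {"delta_pos": [[-0.2,-1,-0.1],[-0.2,-1,-0.1]], "rotation": [[0,0,0],[0,0,0]], "gripper": [-0.2,-0.2]}}

```text
t: 26.82
position: [0.529, -0.105, 0.0317]
tcp_rot: [180.0, -0.0, 78.0]
force: [-0.3, -0.1, -1.3]
width: 0.0436
grip_force: 26.4
```

>>> {"op": "drive_tool", "data": {"delta_pos": [[-0.2,-1,-0.1],[-0.2,-1,-0.1]], "rotation": [[0,0,0],[0,0,0]], "gripper": [-0.2,-0.2]}}

```text
t: 27.08
position: [0.5289, -0.1056, 0.0316]
tcp_rot: [180.0, -0.1, 78.0]
force: [0.6, 3.1, -0.8]
width: 0.0438
grip_force: 26.5
```

>>> {"op": "drive_tool", "data": {"delta_pos": [[-0.2,-1,0],[-0.2,-1,0]], "rotation": [[0,0,0],[0,0,0]], "gripper": [-0.2,-0.2]}}

```text
t: 27.32
position: [0.5288, -0.1059, 0.0317]
tcp_rot: [180.0, -0.1, 78.1]
force: [0.2, 6.2, 0.0]
width: 0.0438
grip_force: 26.6
```

It bites: 3 N, then 6 N within half a millimetre. Letting go and lifting straight up, then out of the way.

>>> {"op": "drive_tool", "data": {"delta_pos": [[0,-0.3,0],[0,-0.3,0],[0,-0.3,0],[0,-0.3,0],[0,-0.3,0],[0,-0.3,0],[0,-0.3,3],[0,0,30],[0,0,70],[0,0,110],[0,0,110]], "rotation": [[0,0,0],[0,0,0],[0,0,0],[0,0,0],[0,0,0],[0,0,0],[0,0,0],[0,0,0],[0,0,0],[0,0,0],[0,0,0]], "gripper": [-0.2,-0.2,0.5,0.5,0.5,0.5,0.5,0.5,0.5,0.5,0.5]}}

```text
t: 28.7
position: [0.5311, -0.108, 0.1454]
tcp_rot: [179.6, 0.1, 78.0]
force: [0.1, 0.2, -0.2]
width: 0.0645
grip_force: 0.0
```

>>> {"op": "drive_tool", "data": {"delta_pos": [[0,50,40],[0,100,60],[0,150,60],[0,200,60],[0,200,60]], "rotation": [[0,0,0],[0,0,0],[0,0,0],[0,0,0],[0,0,0]], "gripper": [0.5,0.5,0.5,0.5,0.5]}}

```text
t: 29.32
position: [0.5278, 0.0959, 0.2008]
tcp_rot: [-179.9, -0.0, 78.3]
force: [-1.0, -1.0, -0.3]
width: 0.0646
grip_force: 0.0
```

Run:
```python
from plant import snapshot,state
import cv2,numpy as np
print(state()["position"],state()["force"])
S={n:snapshot(n) for n in("scene","wrist","top")};np.save("S5.npy",S,allow_pickle=True)
o=np.zeros((480,800,3),np.uint8)
o[:,:400]=cv2.resize(S["scene"]["frame"][125:245,170:270,::-1],(400,480),interpolation=cv2.INTER_CUBIC)
o[:,400:]=cv2.resize(S["top"]["frame"][165:285,290:390,::-1],(400,480),interpolation=cv2.INTER_CUBIC);cv2.imwrite("pics/m5.png",o)
```

```text
[0.52779915 0.09590188 0.20081103] [-0.9946951  -0.95441119 -0.34037166]
```

View pics/m5.png

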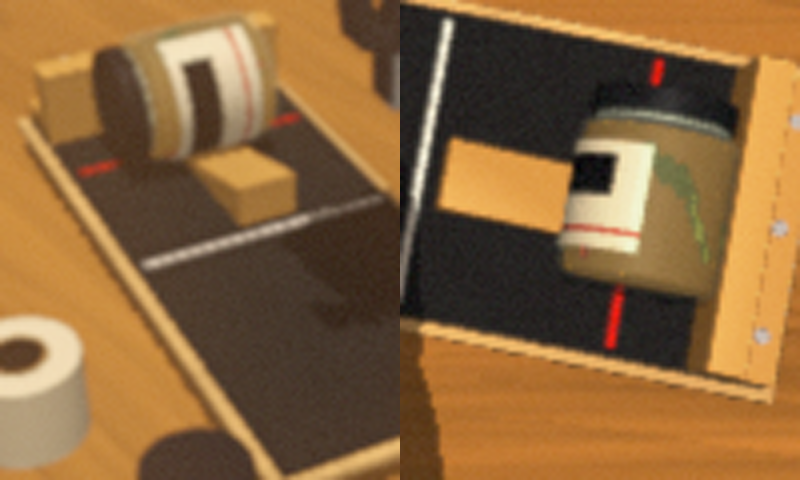

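The jar sits square on the red line against the stop, with the wedge straight under it. The wedge spans (440-565, 140-230) in the top half of the picture. Handing in.

```bash
python3 -c "
from plant import job_done;print(job_done())"
```

```text
the job is handed in; nothing more can be done
None
```

I rolled the jar to the stop at about 10–13 N (17 N peak on first touch, a brief dip to 3 N at one stroke's end) with no slip seen, slid the wedge in square until it bit at about 6 N, left it there, and handed the job in at about 29 s.

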